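Hang the keyhole caddy on the kitchen board

TASK

Pick up the small yellow caddy and hang it on the steel stud of the standing wooden board: press the wide end of the keyhole in its back wall over the stud head, against the springy rubber strips, and, still pressing, slide it down until the stud is fully home at the top of the slot. Feel your way gently, without forcing the caddy against the board, leave it hanging upright, and do not disturb the mug, tin, canister or jar.

Things in the scene. Friction and masses are not known exactly. Their poses are not given: they have to be found in the camera images.
- caddy: Loose yellow open box, 56 (x) x 60 (y) mm, 0.18 to 0.26 kg. Origin: middle of its underside; z up; +x to its back wall, which at the start faces roughly away from the robot. Side walls 80 mm tall, front wall 64 mm, back wall 96 mm tall and 4 mm thick with its outer face at x = +28. The wide end of the keyhole in the back wall is low, its slot runs straight up from it.
- grip (a point): On the caddy's middle axis, 64 mm above its underside: good place to grip, from above, across y over the two side walls (outer faces at y = -30 and +30 mm, 60 mm apart).
- keyhole_wide (a point): On the caddy: centre of the keyhole's wide end, 22 mm across, mid-thickness of the back wall (x = 26, y = 0, z = 52 mm in the caddy's axes). From it the slot, 10 mm wide, runs up and ends 75.5 mm above the underside.
- entry (a point): On the caddy: where the middle of the stud head lies when it has just passed through the wide end (x = 22, y = 0, z = 52 mm in the caddy's axes).
- home (a point): On the caddy: where the middle of the stud head lies when the caddy is locked, the stud at the top of the slot (x = 22, y = 0, z = 72 mm in the caddy's axes), 20 mm of sliding down after entry.
- board: Fixed upright wooden board, 190 mm wide, 142 mm tall, 22 mm thick, on a base 14 mm tall that sticks out 40 mm in front. Origin: on the worktop under the middle of the front face, which looks to the board's -x (to the robot); +x goes into the board, z up. Stud and two rubber strips on its face.
- stud_mark (a point): On the board's face, 118 mm above the worktop: middle of the stud's height range, not the stud. The steel stud stands out along the board's -x at y = 0, clamped at a height from 12 mm below to 12 mm above this mark: not reported, to be found by feel or sight. Shank 7 mm thick; head 16 mm across, 8.5 to 12.5 mm in front of the face. A caddy wall that misses the head stops on it, 12.5 mm off the face.
- strips (a point): Midway between two upright black rubber strips, on their surface, 104 mm above the worktop. They lie at y = -22.5 and +22.5 mm, stand 7 mm proud and sink up to 5 mm: 3 N starts them, 5 N sinks them 2.5 mm, 7 N fully. The caddy wall must press them in over 2.5 mm so that the head clears it, and stay so to slide down; they then pinch the wall to the head (friction 3 to 8 N). Released too early, it comes off.
- mug: Bystander to be left alone: white mug, 86 mm across, 92 mm tall, with a handle. Origin: middle of its underside.
- tin: Bystander to be left alone: green hinged mint tin, 62 x 94 mm, 20 mm tall. Origin: middle of its underside.
- canister: Bystander to be left alone: grey canister with a wooden lid, 102 mm across, 140 mm tall. Origin: middle of its underside.
- jar: Bystander to be left alone: glass jar with a dark lid, 75 mm across, 98 mm tall. Origin: middle of its underside.

How it is judged (in metres and radians):
On the way, in this order (a step that is already met when the one before it is completed fails the run):
1. the caddy is lifted off the worktop (underside more than 25 mm up) (height (world z) of caddy above 0.025 m), for 0.2 s.
2. the stud head is through the wide end of the keyhole (its middle within 6 mm of entry) (distance between entry and stud_head below 0.006 m), for 0.1 s.
At the end, for the whole second after the job is handed in: The caddy hangs by itself on the stud with the stud at the top end of the slot (middle of the stud head within 2.5 mm of home), upright and square to the board within 0.12 rad, at rest and released (distance between home and stud_head below 0.0025 m and angle between caddy's own z axis and vertical below 0.12 rad and angle between the x axis of caddy and the x axis of board, either way round below 0.12 rad and linear speed of caddy below 0.02 m/s and contact force between caddy and the fingers below 0.1 N); the robot touches nothing.
It fails at once if the caddy is forced against the board, stud or strips with more than 25 N (contact force between caddy and board above 25 N).
It fails at once if the mug is moved more than 30 mm (distance of mug from where it was at the start of the episode above 0.03 m).
It fails at once if the tin is moved more than 30 mm (distance of tin from where it was at the start of the episode above 0.03 m).
It fails at once if the canister is moved more than 30 mm (distance of canister from where it was at the start of the episode above 0.03 m).
It fails at once if the jar is moved more than 30 mm (distance of jar from where it was at the start of the episode above 0.03 m).
It also fails if it takes over 61 s, if anything falls off the work surface, if the arm or the gripper's body presses on something with over 40 N, if the wrist force passes 120 N, or if a joint passes its speed limit or range.

ROBOT

A 6-joint arm with a two-finger parallel gripper is mounted at the origin on a cart in front of the work surface, level with it; the furniture and walls round the work are solid. World frame = base frame: x ahead of the robot, y to its left, z up, the work surface at z = 0. Lengths are in mm, angles in rad, forces in N, time in s.
With the tool pointing down it reaches from about 325 to 775 mm from the base axis. Payload 5.5 kg.
Tool frame: the origin (TCP) lies midway between the tips of the shut fingers; the grasp point (between the pads) lies 19 mm behind it; z points along the fingers, y is the line along which they close (so a half turn about z gives the same grasp; the last joint's range is limited). The gripper opens to 85 mm and grips with 20 to 120 N. Pads are 22 mm wide; open, the fingers measure 114 mm over their backs; the gripper's body (76 mm by 85 mm) begins 54 mm behind the grasp point. The pads swing forward as they close: fully open they stand 13 mm farther back than shut.
Start: joints at [-1.249, 0.091, 1.231, -0, 1.82, -0.057], TCP at [221.884, -557.48, 231.275] pointing down, gripper open.
Joint ranges: [-2.87, 2.87], [-0.86, 2.18], [0.17, 2.46], [-1.51, 4.65], [0.06, 2.69], [-2.65, 2.65]. Speed limits (rad/s): [2.57, 2.57, 3.01, 3.14, 3.14, 3.14].

INTERFACE

Orientations are given as [roll, pitch, yaw] about the fixed x, y, z axes, in that order (R = Rz(yaw) Ry(pitch) Rx(roll)).
In Python, from station import robot, effector, planner, cams, order, status gives the robot as it stands. Calls block until the motion is done:
- robot.move_to(position, orientation): joint-space move of the TCP to a pose.
- robot.servo_line(position, feed=150, ori=None): straight line of the TCP; ori=None keeps the orientation; feed is the mean speed in mm/s.
- robot.move_joints(angles): joint-space move.
- effector.command_gripper(opening, force=None): opening from 0.0 (shut) to 1.0 (fully open); force is the grip in N (None keeps the last); returns when the fingers have stopped.
- robot.wait(seconds).
- planner.solve_ik(position, orientation): joint angles nearest the present ones, or None.
- cams.read_camera(name): name is "scene" or "top" or "wrist"; returns the picture (420x560x3 uint8, red, green, blue); there is no depth.
- cams.camera_model(name): a dict with "vfov" (degrees; the focal length in pixels is half the picture's height over the tangent of half this angle, whatever the lens; pixels are square), "cx", "cy" (the principal point, pixels), "distortion" ([k1, k2, p1, p2, k3] as OpenCV has them; the pictures are not rectified), "pose" (4x4, takes a point from camera to world coordinates); the wrist camera has in their place "hand_eye" (4x4, takes a point from camera to tool coordinates, whose origin is the TCP and whose axes are the flange's). Camera axes: x right, y down, z forward; pixel columns grow to the right and rows downward; lengths in mm; the calibration is good to about 2 mm. A picture is of the moment at which its call begins: read the wrist's pose just before it. camera_model takes no time and is no camera call.
A pose or a line that the arm cannot do raises robot.PlanningError and nothing moves.
- order.hand_in(): hands the job in; it is judged then, once.
Readings, each from a call of its own:
- status.current_time(): time.
- status.current_qpos(): joint angles.
- status.current_qvel(): joint speeds.
- status.current_joint_efforts(): joint torques, N m.
- status.current_ee_pos(): TCP position.
- status.current_ee_rot(): TCP orientation.
- status.current_force(): force on the tool from outside, world axes, zero at the start.
- status.current_torque(): the same for the moment, N m.
- status.current_width(): opening from 0.0 (shut) to 1.0 (fully open).
- status.current_finger_force(): force on a finger pad.
Only numpy, scipy, OpenCV 4.12 (cv2) and the standard library are available. Lean on these libraries where they do the work, as an engineer would, in place of code of your own. Each camera call takes 0.05 s, during which the arm holds its last target. There are 200 camera calls.

## Working session

There is one attempt and no reset: what is moved stays moved. The work goes in short steps, each a Python script; the robot and the scene stay as the last script left them, time stands still between calls to the robot, and variables do not carry over. Pictures are saved under pics/ and viewed, at most 10 in all, crops included, and the job is handed in when it is done.

```bash
mkdir -p pics; ls; python3 - <<'E'
from station import *
import cv2
for n in ("scene","top"):
    cv2.imwrite(f"pics/{n}0.png",cams.read_camera(n)[:,:,::-1])
    m=cams.camera_model(n); print(n,m)
print(cams.camera_model("wrist"))
print(status.current_time(),status.current_force(),status.current_ee_rot())
E
```

```text
pics
scene {'vfov': 52.53306234134609, 'cx': 279.6316994604376, 'cy': 212.04294603808262, 'distortion': array([-0.09922925,  0.        ,  0.        ,  0.        ,  0.        ]), 'pose': array([[-9.11536681e-01, -1.85924937e-01,  3.66787128e-01,
         1.91579509e+01],
       [-4.10592459e-01,  4.60716364e-01, -7.86863562e-01,
         9.92484716e+02],
       [-2.26872736e-02, -8.67855028e-01, -4.96299242e-01,
         7.35371188e+02],
       [ 0.00000000e+00,  0.00000000e+00,  0.00000000e+00,
         1.00000000e+00]])}
top {'vfov': 57.586213286534395, 'cx': 285.51140156025116, 'cy': 214.33921540897134, 'distortion': array([-0.05078098,  0.        ,  0.        ,  0.        ,  0.        ]), 'pose': array([[ 6.10483074e-02, -9.77625962e-01,  2.01297247e-01,
         2.32332931e+02],
       [-9.98134549e-01, -5.99405789e-02,  1.15995553e-02,
         5.35561021e+00],
       [ 7.25847080e-04, -2.01629870e-01, -9.79461520e-01,
         1.33276348e+03],
       [ 0.00000000e+00,  0.00000000e+00,  0.00000000e+00,
         1.00000000e+00]])}
{'vfov': 60.52554187142926, 'cx': 281.82844176093494, 'cy': 202.51131713542014, 'distortion': array([-0.0953568,  0.       ,  0.       ,  0.       ,  0.       ]), 'hand_eye': array([[ 1.36250455e-04, -9.52137555e-01, -3.05669852e-01,
         7.88648109e+01],
       [ 9.99999591e-01, -1.43726835e-04,  8.93441452e-04,
        -6.07282820e-01],
       [-8.94612120e-04, -3.05669849e-01,  9.52137145e-01,
        -1.42601054e+02],
       [ 0.00000000e+00,  0.00000000e+00,  0.00000000e+00,
         1.00000000e+00]])}
0.1 [-0.35466226  0.04327373 -0.80180872] [-3.13976636e+00 -1.01789497e-04  3.78826628e-01]
```

View pics/scene0.png

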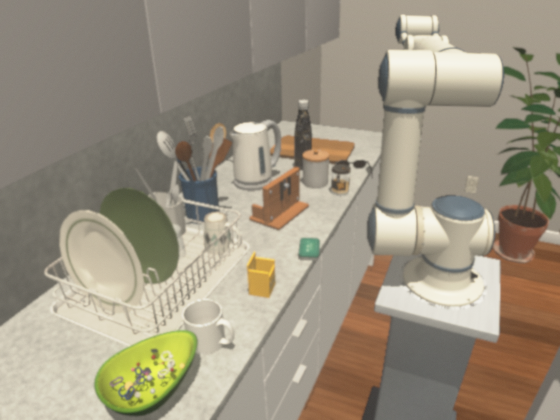

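View pics/top0.png

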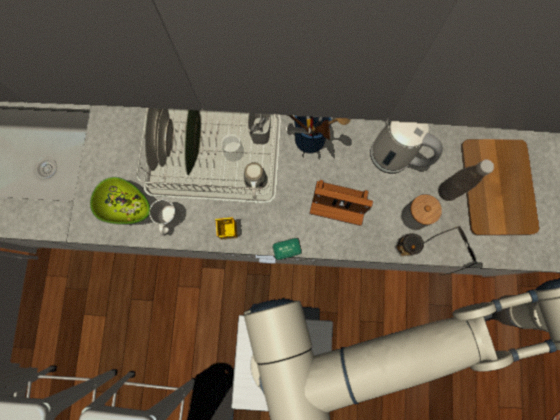

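The scene picture shows the caddy at about (262,275), the board at (280,195), and the tin, mug, canister and jar well apart. In the top picture the caddy is at (226,228), the board at (341,203) with its face towards the robot, the tin at (287,248) and the mug at (163,214).

```bash
cat > h.py <<'E'
from station import robot, effector, planner, cams, order, status
import numpy as np, cv2
from scipy.spatial.transform import Rotation as R
def K(m):
    f=210/np.tan(np.radians(m["vfov"])/2); return np.array([[f,0,m["cx"]],[0,f,m["cy"]],[0,0,1.]])
def pose(n):
    m=cams.camera_model(n)
    if n!="wrist": return m["pose"]
    T=np.eye(4); T[:3,:3]=R.from_euler("xyz",status.current_ee_rot()).as_matrix(); T[:3,3]=status.current_ee_pos()
    return T@m["hand_eye"]
def toz(n,uv,z,P=None):
    "pixels to points on the level z"
    m=cams.camera_model(n); P=pose(n) if P is None else P
    p=cv2.undistortPoints(np.array(uv,float).reshape(-1,1,2),K(m),m["distortion"])[:,0]
    d=np.c_[p,np.ones(len(p))]@P[:3,:3].T; z=np.broadcast_to(z,len(p))
    return P[:3,3]+d*((z-P[2,3])/d[:,2])[:,None]
def project(n,X,P=None):
    m=cams.camera_model(n); P=pose(n) if P is None else P; Q=np.linalg.inv(P)
    return cv2.projectPoints(np.array(X,float).reshape(-1,3),cv2.Rodrigues(Q[:3,:3])[0],Q[:3,3],K(m),m["distortion"])[0][:,0]
def shot(n,name,crop=None,s=1):
    P=pose(n); np.save(f"pics/{name}.npy",P); a=cams.read_camera(n)[:,:,::-1]; cv2.imwrite(f"pics/{name}_raw.png",a)
    if crop: a=a[crop[1]:crop[3],crop[0]:crop[2]]
    cv2.imwrite(f"pics/{name}.png",cv2.resize(a,None,fx=s,fy=s,interpolation=cv2.INTER_CUBIC)); return P
def down(yaw): return [np.pi,0,yaw]
E
python3 - <<'E'
from h import *
np.set_printoptions(precision=1,suppress=True)
print(toz("top",[(226,228),(341,196),(287,248),(165,215),(410,243),(427,209)],[80,120,20,92,98,140]))
print(R.from_euler("xyz",status.current_ee_rot()).as_matrix())
for y in(0,np.pi/2,-np.pi/2,np.pi): 
  for p in ((450,110,330),(450,-130,330)): print(y,p,planner.solve_ik(p,down(y)))
E
```

```text
[[ 431.4  215.    80. ]
 [ 554.  -158.   120. ]
 [ 384.2    8.6   20. ]
 [ 460.5  420.5   92. ]
 [ 415.5 -392.    98. ]
 [ 522.9 -434.2  140. ]]
[[ 0.9  0.4 -0. ]
 [ 0.4 -0.9  0. ]
 [ 0.  -0.  -1. ]]
0 (450, 110, 330) [ 0.2 -0.2  1.4 -0.   2.   1.7]
0 (450, -130, 330) [-0.4 -0.2  1.3 -0.   2.   1.2]
1.5707963267948966 (450, 110, 330) [ 0.2 -0.2  1.4 -0.   2.   0.2]
1.5707963267948966 (450, -130, 330) [-0.4 -0.2  1.3  0.   2.  -0.4]
-1.5707963267948966 (450, 110, 330) None
-1.5707963267948966 (450, -130, 330) None
3.141592653589793 (450, 110, 330) [ 0.2 -0.2  1.4  0.   2.  -1.4]
3.141592653589793 (450, -130, 330) [-0.4 -0.2  1.3  0.   2.  -1.9]
```

```bash
python3 - <<'E'
from h import *
np.set_printoptions(precision=3,suppress=True)
robot.move_to([480,-158,215],[np.pi,0.6,np.pi]); shot("wrist","b1")
print(status.current_time(),status.current_qpos())
robot.move_to([425,215,215],[np.pi,0,np.pi]); shot("wrist","c1")
print(status.current_time(),status.current_qpos())
E
```

```text
1.9833 [-0.607 -0.692  1.999  0.337  1.336 -2.171]
3.4333 [ 0.395 -0.246  1.58  -0.     1.808 -1.174]
```

View pics/b1.png

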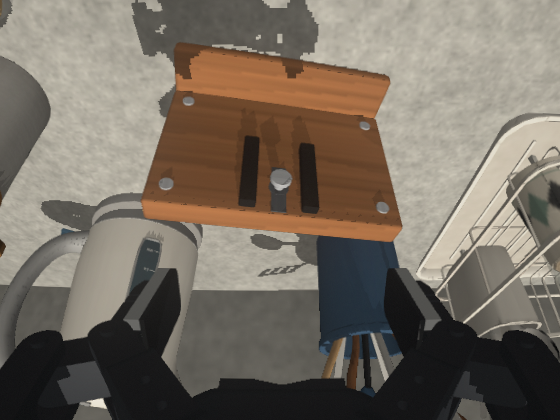

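View pics/c1.png

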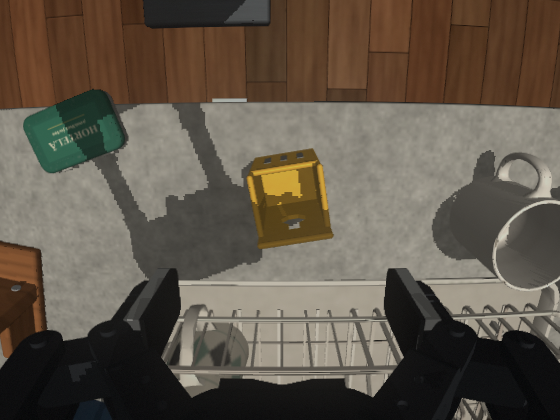

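The board picture shows it upside down: stud head at (281,178), rubber strips at x≈250 and 309, top edge running from (145,203) to (400,230). In the caddy picture the caddy is at (290,198), with its back wall at the bottom (258,240)-(332,238).

```bash
python3 - <<'E'
import cv2
a=cv2.imread("pics/b1_raw.png")[30:250,130:415]; cv2.imwrite("pics/b1c.png",cv2.resize(a,None,fx=2.7,fy=2.7,interpolation=cv2.INTER_CUBIC))
a=cv2.imread("pics/c1_raw.png")[140:260,235:350]; cv2.imwrite("pics/c1c.png",cv2.resize(a,None,fx=5,fy=5,interpolation=cv2.INTER_CUBIC))
E
```

```text
(no output)
```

View pics/b1c.png

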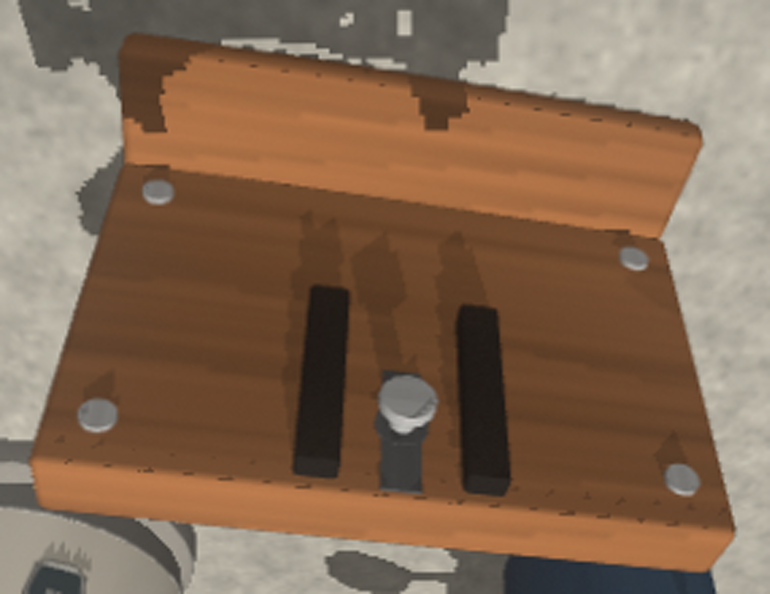

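View pics/c1c.png

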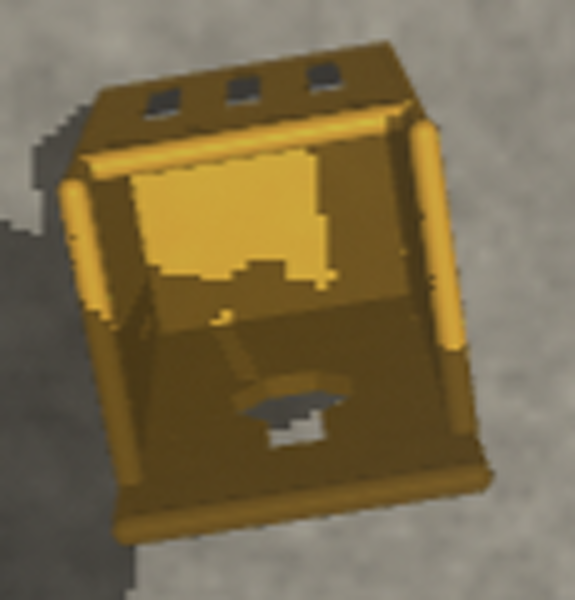

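The crops show the board face corners, in crop pixels, at (33,458), (735,530), (124,164) and (662,240), with the stud head's front at (407,397). The caddy's back rim ends are at (116,541) and (492,487), its lower front corners at (103,90) and (388,42), and its side wall front tops at (63,182) and (437,125). I'll fit both poses.

```bash
cat > fit.py <<'E'
from h import *
from scipy.optimize import least_squares
def fit(name,X,uv,x0):
    P=np.load(f"pics/{name}.npy"); X=np.array(X,float)
    def T(q): 
        return X@R.from_euler("z",q[2]).as_matrix().T+[q[0],q[1],0]
    r=least_squares(lambda q:(project("wrist",T(q),P)-uv).ravel(),x0,x_scale=[10,10,.1])
    return r.x,r.fun.reshape(-1,2)
E
python3 - <<'E'
from fit import *
np.set_printoptions(precision=2,suppress=True)
uv=np.array([(33,458),(735,530),(124,164),(662,240)])/2.7+[130,30]
q,e=fit("b1",[(0,-95,142),(0,95,142),(0,-95,14),(0,95,14)],uv,[530,-158,0]); print("board",q,e)
P=np.load("pics/b1.npy"); m=cams.camera_model("wrist")
u=(np.array([[407,397]])/2.7+[130,30])
Rb=R.from_euler("z",q[2]).as_matrix(); o=np.array([q[0],q[1],0])
d=np.append(cv2.undistortPoints(u.reshape(-1,1,2),K(m),m["distortion"]),1)@P[:3,:3].T
n=Rb[:,0]; t=(n@(o-12.5*n-P[:3,3]))/(n@d); h=P[:3,3]+t*d
print("head world",h,"board frame",Rb.T@(h-o))
uv=np.array([(116,541),(492,487),(103,90),(388,42),(63,182),(437,125)])/5+[235,140]
c,e=fit("c1",[(28,-30,96),(28,30,96),(-28,-30,0),(-28,30,0),(-28,-30,80),(-28,30,80)],uv,[431,215,0]); print("caddy",c,e)
E
```

```text
board [ 540.14 -160.03   -0.18] [[-2.39  2.1 ]
 [ 2.12  2.92]
 [-0.59 -1.49]
 [ 1.27 -0.52]]
head world [ 527.69 -158.62  116.28] board frame [-12.5   -0.79 116.28]
caddy [437.87 221.42   0.16] [[ 0.33  0.5 ]
 [-0.16  0.38]
 [-0.97 -0.49]
 [ 1.19 -0.22]
 [-0.33  0.04]
 [-0.02 -0.24]]
```

```bash
python3 - <<'E'
from fit import *
np.set_printoptions(precision=2,suppress=True)
for p,pos in ((.9,(470,-165,170)),(.8,(470,-165,185)),(.7,(470,-165,190))):
    try: robot.move_to(pos,[np.pi,p,np.pi-.18])
    except robot.PlanningError as ex: print(p,ex); continue
    break
P=shot("wrist","b2"); print(p,status.current_time(),status.current_qpos())
uv=project("wrist",[(540,-160,118)],P); print(uv)
x,y=np.clip(uv[0].astype(int)-[130,105],0,[300,210])
a=cv2.imread("pics/b2_raw.png")[y:y+210,x:x+260]; print(x,y); cv2.imwrite("pics/b2c.png",cv2.resize(a,None,fx=2.8,fy=2.8,interpolation=cv2.INTER_CUBIC))
E
```

```text
0.9 the arm cannot take that pose within its joint ranges
0.8 the arm cannot take that pose within its joint ranges
0.7 the arm cannot take that pose within its joint ranges
0.7 3.4833 [ 0.39 -0.25  1.58 -0.    1.81 -1.17]
[[-104.35  316.45]]
0 210
```

View pics/b2c.png

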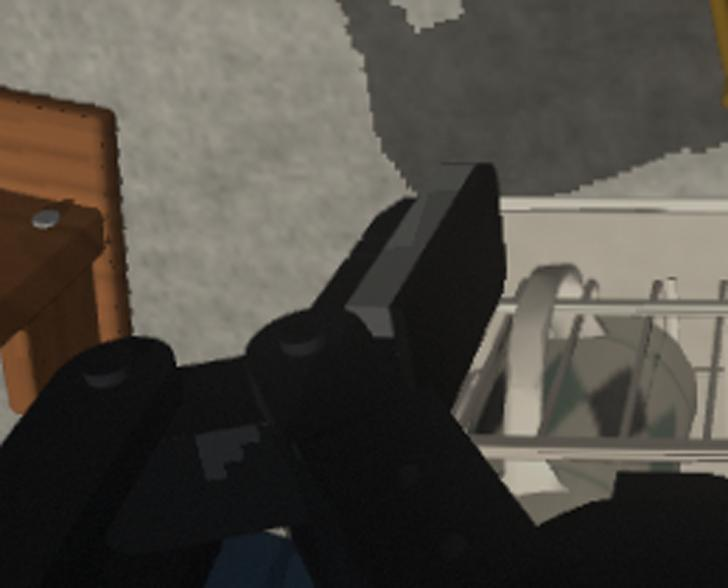

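None of those tilts could be reached and the arm did not move, so this crop shows only the gripper finger. I'll check IK first for the second view.

```bash
python3 - <<'E'
from fit import *
np.set_printoptions(precision=2,suppress=True)
for p,pos in ((.8,(525,-165,195)),(.7,(515,-165,190)),(.6,(500,-165,185)),(.6,(520,-165,220)),(.5,(500,-165,185)),(.4,(505,-165,200)),(.3,(505,-165,200))):
    if planner.solve_ik(pos,[np.pi,p,np.pi-.18]) is None: continue
    robot.move_to(pos,[np.pi,p,np.pi-.18]); break
P=shot("wrist","b2"); print(p,pos,status.current_time(),status.current_qpos())
uv=project("wrist",[(540,-160,118)],P); print(uv)
x,y=np.clip(uv[0].astype(int)-[140,120],0,[280,210])
a=cv2.imread("pics/b2_raw.png")[y:y+210,x:x+280]; print(x,y); cv2.imwrite("pics/b2c.png",cv2.resize(a,None,fx=2.8,fy=2.8,interpolation=cv2.INTER_CUBIC))
E
```

```text
0.8 (525, -165, 195) 4.975 [-0.51 -0.77  2.15  0.28  1.   -1.96]
[[292.83 145.89]]
152 25
```

View pics/b2c.png

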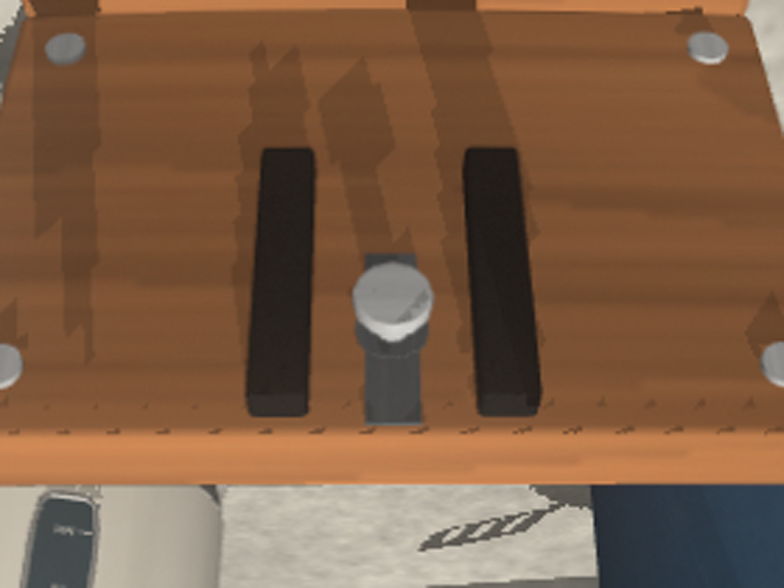

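This view is clear: head front at (393,296), strip ends at (288,150), (279,395), (490,150) and (508,395), and lower face corners near (22,10) and (750,15), all in crop pixels. I'll fit both views together, with small priors on the camera error.

```bash
python3 - <<'E'
from fit import *
np.set_printoptions(precision=2,suppress=True)
P1,P2=np.load("pics/b1.npy"),np.load("pics/b2.npy")
def pts(L,h): 
    s=[(-7,-22.5,104-L/2),(-7,-22.5,104+L/2),(-7,22.5,104-L/2),(-7,22.5,104+L/2),(-12.5,0,h)]
    return np.array(s+[(0,-95,14),(0,95,14)],float),np.array(s+[(0,-95,14),(0,95,14),(0,-95,142),(0,95,142)],float)
u2=np.array([(288,150),(279,395),(490,150),(508,395),(393,296),(22,10),(750,15)])/2.8+[152,25]
u1=np.array([(330,288),(317,458),(477,308),(486,478),(407,397),(124,164),(662,240),(28,463),(741,538)])/2.7+[130,30]
def f(q,full=False):
    Rb=R.from_euler("z",q[2]).as_matrix(); o=[q[0],q[1],0]; r=[]
    for X,u,P in zip(pts(q[3],q[4]),(u2,u1),(P2,P1)):
        D=P.copy(); D[:3,:3]=P[:3,:3]@R.from_rotvec(q[8:11]).as_matrix(); D[:3,3]=P[:3,3]+P[:3,:3]@q[5:8]   # common camera error
        r.append(project("wrist",X@Rb.T+o,D)-u)
    return r if full else np.r_[r[0].ravel(),r[1].ravel(),q[5:8]/1.5,q[8:11]/.005]
s=least_squares(f,[540,-160,-.18,70,116,0,0,0,0,0,0],x_scale=[10,10,.1,10,10,1,1,1,.01,.01,.01],loss="soft_l1")
q=s.x; J=s.jac; cov=np.linalg.inv(J.T@J); print(q,np.sqrt(np.diag(cov))[:5]); print(*f(q,True),sep="\n")
E
```

```text
[ 541.03 -160.37   -0.18   64.34  116.6     0.46    0.68   -0.35   -0.
   -0.     -0.  ] [1.68 1.74 0.01 0.67 0.65]
[[ 0.29  0.08]
 [-0.85  0.03]
 [ 0.23  0.14]
 [ 0.93  0.04]
 [ 0.02 -0.2 ]
 [ 0.15  1.58]
 [-0.28  0.06]]
[[ 0.09  0.18]
 [-0.02  0.31]
 [ 0.37  0.06]
 [ 0.88 -0.15]
 [ 0.22  0.29]
 [-0.83 -1.43]
 [ 0.44 -0.45]
 [-0.83 -0.15]
 [-1.42 -0.32]]
```

```bash
cat >> h.py <<'E'
B=np.array([541.0,-160.4,0]); BY=-.18
RB=R.from_euler("z",BY).as_matrix()
def bp(d,y,z): return B+RB@np.array([-28-d,y,z])      # TCP for wall gap d, lateral y, TCP height z
def fb(): return RB.T@np.array(status.current_force())
E
python3 - <<'E'
from h import *
np.set_printoptions(precision=2,suppress=True)
o=down(np.pi+.16)
effector.command_gripper(1.0)
robot.move_to([438,221.3,150],o); robot.servo_line([438,221.3,38],feed=120)
print(status.current_time(),status.current_force())
effector.command_gripper(0.0,60); print(status.current_width(),status.current_finger_force(),status.current_time())
robot.servo_line([438,221.3,135],feed=120); robot.wait(.2)
print(status.current_force(),status.current_width())
print(planner.solve_ik(bp(50,0,130),down(np.pi+BY)))
robot.move_to(bp(50,0,130),down(np.pi+BY))
robot.servo_line(bp(35,0,102.6)); robot.wait(.2)
shot("wrist","d1"); shot("scene","s1")
P=np.load("pics/d1.npy")
print(status.current_time(),fb(),status.current_ee_pos(),bp(35,0,102.6))
E
```

```text
7.7333 [ 0.55 -0.03  0.06]
0.6905651868592427 65.52345514297485 8.0917
[ 0.14  0.07 -1.67] 0.6982861628939159
[-0.38 -0.21  1.7   0.    1.65 -1.77]
11.2833 [-0.51  0.52 -1.68] [ 479.22 -149.17  103.46] [ 479.02 -149.12  102.6 ]
```

View pics/d1.png

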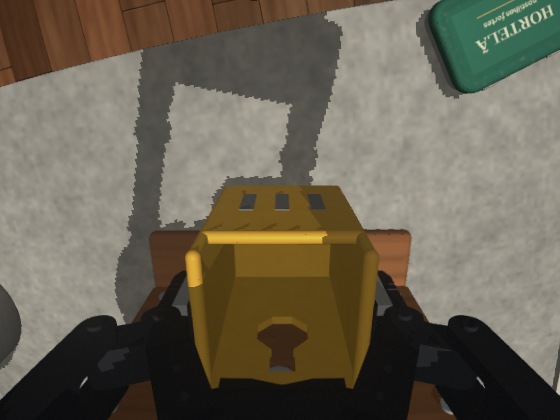

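The caddy is held square, with its keyhole at about (283,345), and the board lies beyond it. Next I'll feel my way in.

```bash
cat >> h.py <<'E'
def step(d,y,z,feed=20):
    robot.servo_line(bp(d,y,z),feed=feed); robot.wait(.08); f=np.mean([fb() for _ in range(3)],0)
    p=RB.T@(np.array(status.current_ee_pos())-B)
    print(f"t{status.current_time():.2f} cmd d{d:.1f} z{z:.1f} | d{-28-p[0]:.2f} y{p[1]:.2f} z{p[2]:.2f} F",f.round(2)); return f
E
python3 - <<'E'
from h import *
robot.servo_line(bp(17,0,102.6),feed=50); robot.wait(.2)
f0=step(16,0,102.6); np.save("f0.npy",f0)
for d in np.arange(15,-2,-1.):
    f=step(d,0,102.6)-f0
    if f[0]<-3.5 or abs(f[1])>4 or abs(f[2])>4: break
E
```

```text
t12.32 cmd d16.0 z102.6 | d16.02 y0.00 z102.63 F [-0.8   0.01 -1.83]
t12.66 cmd d15.0 z102.6 | d14.98 y0.00 z102.61 F [-0.5  -0.39 -2.75]
t12.99 cmd d14.0 z102.6 | d13.99 y0.00 z102.59 F [-0.36  0.14 -2.86]
t13.32 cmd d13.0 z102.6 | d12.99 y-0.02 z102.61 F [-0.3  -0.   -2.09]
t13.66 cmd d12.0 z102.6 | d11.99 y0.01 z102.61 F [ 0.09  0.38 -2.08]
t13.99 cmd d11.0 z102.6 | d10.99 y-0.01 z102.60 F [ 0.08  0.37 -2.35]
t14.32 cmd d10.0 z102.6 | d10.01 y-0.01 z102.59 F [ 1.04 -1.13 -1.83]
t14.66 cmd d9.0 z102.6 | d8.99 y0.03 z102.58 F [ 0.11  0.63 -2.36]
t14.99 cmd d8.0 z102.6 | d8.00 y0.01 z102.57 F [-0.57  0.02 -2.54]
t15.32 cmd d7.0 z102.6 | d7.30 y0.02 z102.57 F [-3.64  0.01 -0.85]
t15.66 cmd d6.0 z102.6 | d6.10 y0.01 z102.58 F [-4.69  0.14 -0.69]
```

Contact at d≈7 with a soft rise in force means the rubber strips, so the head is through. I'll press to mid-depth and then slide down.

```bash
python3 - <<'E'
from h import *
f0=np.load("f0.npy"); d=5.
while d>=2.5:
    f=step(d,0,102.6)-f0
    if f[0]<-6.3: break
    d-=.5
d=max(d,2.5); robot.wait(.1); z=102.6
while z>80:
    z-=1.5 if z>86 else .5
    f=step(d,0,z)-f0
    if f[0]<-13 or abs(f[1])>6 or f[2]>14: print("stop"); break
E
```

```text
t15.99 cmd d5.0 z102.6 | d5.10 y0.02 z102.60 F [-4.53 -0.24 -0.49]
t16.32 cmd d4.5 z102.6 | d4.67 y0.02 z102.54 F [-4.82 -0.4  -0.36]
t16.66 cmd d4.0 z102.6 | d4.21 y0.04 z102.58 F [-5.95 -0.46 -0.17]
t16.99 cmd d3.5 z102.6 | d3.79 y0.02 z102.57 F [-6.15  0.45 -0.22]
t17.32 cmd d3.0 z102.6 | d3.37 y0.04 z102.56 F [-6.86  1.18  0.37]
t17.66 cmd d2.5 z102.6 | d2.93 y0.03 z102.58 F [-7.42  0.17  0.58]
t18.09 cmd d2.5 z101.1 | d2.90 y0.05 z101.13 F [-7.48 -0.31  1.33]
t18.43 cmd d2.5 z99.6 | d2.90 y0.09 z99.65 F [-7.75 -0.37  0.1 ]
t18.76 cmd d2.5 z98.1 | d2.89 y0.08 z98.15 F [-7.12  1.05  0.78]
t19.09 cmd d2.5 z96.6 | d2.91 y0.09 z96.62 F [-5.85  0.75  1.08]
t19.43 cmd d2.5 z95.1 | d2.91 y0.09 z95.10 F [-7.31  0.19  1.11]
t19.76 cmd d2.5 z93.6 | d2.85 y0.08 z93.65 F [-6.86  0.47  0.83]
t20.09 cmd d2.5 z92.1 | d2.85 y0.02 z92.16 F [-6.66 -0.03  0.48]
t20.43 cmd d2.5 z90.6 | d2.91 y0.01 z90.61 F [-6.23  0.42  0.91]
t20.76 cmd d2.5 z89.1 | d2.89 y0.03 z89.10 F [-6.96 -0.51  0.88]
t21.09 cmd d2.5 z87.6 | d2.90 y0.03 z87.59 F [-7.08 -0.18  0.7 ]
t21.43 cmd d2.5 z86.1 | d2.89 y0.03 z86.10 F [-7.16  0.16  0.42]
t21.76 cmd d2.5 z84.6 | d2.90 y0.05 z84.58 F [-6.41 -0.14  0.32]
t22.09 cmd d2.5 z84.1 | d2.84 y0.03 z84.22 F [-6.83 -0.04  1.37]
t22.43 cmd d2.5 z83.6 | d2.83 y0.03 z83.75 F [-7.7   0.65  1.05]
t22.76 cmd d2.5 z83.1 | d2.75 y0.04 z83.51 F [-7.39  0.99  1.82]
t23.09 cmd d2.5 z82.6 | d2.68 y0.02 z83.43 F [-7.75  0.1   4.23]
t23.43 cmd d2.5 z82.1 | d2.62 y-0.01 z83.33 F [-8.51  0.28  5.38]
t23.76 cmd d2.5 z81.6 | d2.58 y0.01 z83.22 F [-9.9   1.69  7.02]
t24.09 cmd d2.5 z81.1 | d2.53 y0.00 z83.16 F [-1.114e+01  1.000e-02  1.003e+01]
t24.43 cmd d2.5 z80.6 | d2.50 y-0.02 z83.11 F [-10.28   0.31  10.4 ]
t24.76 cmd d2.5 z80.1 | d2.49 y-0.03 z83.01 F [-13.52   1.66  13.02]
stop
```

Solid stop at z≈83.3, about where the top of the slot was expected. I'll ease the load off, release, and check.

```bash
python3 - <<'E'
from h import *
step(2.5,0,82.4); step(4.3,0,82.8)
effector.command_gripper(1.0); robot.wait(.2); print(status.current_width(),status.current_finger_force(),fb())
robot.servo_line(bp(4.3,0,180),feed=100)
robot.move_to([430,-140,205],[np.pi,.5,np.pi+BY])
shot("wrist","e1"); print(status.current_time())
X=[(-8,0,72+0)]
T=lambda v:(B+np.array(v)@RB.T)
# expected rim corners if hanging home: caddy underside at stud-72
zb=117.2-72
for v in [(28,-30,96),(28,30,96),(-28,-30,80),(-28,30,80),(-28,-30,0),(-28,30,0)]:
    print(v,project("wrist",[T((v[0]-32.5,v[1],v[2]+zb))])[0].round(1))
E
```

```text
t25.11 cmd d2.5 z82.4 | d2.72 y-0.02 z83.38 F [-8.86  0.23  4.63]
t25.44 cmd d4.3 z82.8 | d4.19 y-0.04 z83.41 F [-5.75  0.53  3.61]
0.9987078538525079 0.0 [0.26997254 1.02410655 0.69199884]
28.05
(28, -30, 96) [242.6 277.4]
(28, 30, 96) [318.8 277.5]
(-28, -30, 80) [237.8 215.1]
(-28, 30, 80) [323.3 215.1]
(-28, -30, 0) [245.8 145.2]
(-28, 30, 0) [315.8 145.2]
```

View pics/e1.png

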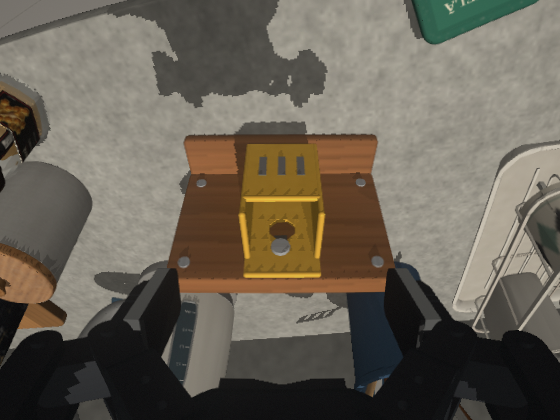

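The picture shows the caddy hanging upright and square: its rim is at (244,276)-(321,276) and its lower front edge at (246,144)-(318,145), within about 2 px of the predicted home pose. The stud head is at (281,246), at the top of the slot, and the gripper is clear.

```bash
python3 -c "
from station import *
print(order.hand_in())"
```

```text
the job is handed in; nothing more can be done
None
```

The caddy is hanging on the stud with the stud at the top of the slot, upright and released; I handed the job in at about 28 s, with the highest recorded pressing force about 19 N (limit 25 N) and the bystanders not touched, though no pass/fail result came back.

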